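# Lock the printing screen into register

### The job

Ready the hand-printing screen on its registration board: with your fingertips push the wooden screen frame forward along the board until its far bar sits fully home against the far fence, then push both red cam levers round to their stops so that the cams lock the frame against the left fence. Slide the screen, never lift it, and leave the squeegee, the ink pot and the tape roll alone.

Things in the scene. Friction and masses are not known exactly. Their poses are not given: they have to be found in the camera images.
- board: Fixed grey registration board lying on the bench, 262 x 375 mm, top 12 mm above the bench. Origin: on the bench, under the spot where the screen's centre lies when it is home. x points away from the robot (roughly), y to the left, z up. Dark steel fences stand 24 mm over it on the far and left sides, two red cam levers along the right side.
- far_fence (a point): Middle of the far fence's upright face (the face toward the robot), 12 mm over the board; board x = +82.5 mm. The fence is 196 mm long, along the board's y.
- left_fence (a point): Middle of the left fence's upright face (toward the screen), 12 mm over the board; board y = +109 mm. The fence is 136 mm long, along the board's x.
- print_frame: Loose wooden screen frame with mesh, 219 x 165 x 30 mm, 0.25 to 0.45 kg, lying on the board; bars 26 mm wide. Origin: centre of its underside. Its own x is its long axis and points along the board's +y; its near and far bars' outer faces lie 82.5 mm from the origin. It starts 22 to 42 mm short of the far fence, 0 to 4 mm off the left one; home, its origin is over the board's.
- lever_near (a joint): Near cam lever, rad. 0 = open, arm pointing away from the screen (board -y). Grows as the arm swings clockwise seen from above, toward the robot; stop at 1.62, the arm then lies beside the frame's right bar, pointing to board -x. The cam starts to press at 0.5 to 1.0. It stays put when left (may spring back 0.1); under 10 N at the grip turns it. Starts at 0 to 0.3.
- lever_far (a joint): Far cam lever: values and behaviour as lever_near.
- lever_near_grip (a point): Middle of the near lever's red grip, 60 mm from its pivot, 36 mm above the bench. The grip is 14 mm wide and 12 mm tall, with free space under it down to the board; the arm ends 78 mm from the pivot.
- lever_far_grip (a point): The same point of the far lever's grip.
- lever_near_pivot (a point): Pivot axis of the near lever, at the height of the grip (board x = -65, y = -138 mm). Hub 21 mm across; under it the black rubber-tyred round cam, 40 mm across, set 11 mm off-centre, its top 18 mm over the board.
- lever_far_pivot (a point): Pivot axis of the far lever, the same (board x = +30, y = -138 mm).
- squeegee_wide: Bystander: wooden hand squeegee with green blade, 80 x 105 x 19 mm, left of the board; origin under its centre.
- ink_teal: Bystander: ink pot with teal lid, 56 mm across, 51 mm tall, left of the board; origin under its centre.
- tape_roll: Bystander: roll of yellowish tape lying flat, 102 mm across, 24 mm tall, right of the board; origin under its centre.

How it is judged:
By the outcome, as a careful person would: the job done as asked, in the order asked, and still so for the second after the job is handed in, with the robot touching nothing.
It also fails if it takes over 58 s, if anything falls off the work surface, if the arm or the gripper's body presses on something with over 40 N, if the wrist force passes 120 N, or if a joint passes its speed limit or range.

### The arm

A 6-joint arm with a two-finger parallel gripper is mounted at the origin on a cart in front of the work surface, level with it; the furniture and walls round the work are solid. World frame = base frame: x ahead of the robot, y to its left, z up, the work surface at z = 0. Lengths are in m, angles in degrees, forces in N, time in s.
With the tool pointing down it reaches from about 0.25 to 0.725 m from the base axis. Payload 9.7 kg.
Tool frame: the origin (TCP) lies at the centre of the arm's flange, where the gripper is bolted on; the fingertips stand 173 mm ahead of it and the grasp point (between the pads) lies 155 mm ahead of it; z points along the fingers, y is the line along which they close (so a half turn about z gives the same grasp; the last joint's range is limited). The gripper opens to 85 mm and grips with 20 to 120 N. Pads are 22 mm wide; open, the fingers measure 114 mm over their backs; the gripper's body (76 mm by 85 mm) begins 54 mm behind the grasp point. The pads swing forward as they close: fully open they stand 13 mm farther back than shut.
Start: joints at [74.37, 4.979, 10.078, 95.1, 0, 90], TCP at [0.148, 0.53, 0.405] pointing down, gripper open.
Joint ranges: [-179.16, 179.16], [-48.56, 103.87], [-65.8, 70.77], [-126.05, 130.52], [-82.76, 87.17], [-180, 180]. Speed limits (degrees/s): [127.2, 127.2, 147.25, 180, 180, 180].

### API

Orientations are given as [roll, pitch, yaw] about the fixed x, y, z axes, in that order (R = Rz(yaw) Ry(pitch) Rx(roll)).
In Python, from workcell import monitor, camera, get_calibration, bot gives the robot as it stands.
- The arm moves only by the tool carry_out, never from a script. Its argument "targets" is text: rows parted by semicolons, each of 7 numbers parted by spaces: the shift along the tool's x, y, z in units of 0.04 m (1.0 is 0.04 m), then the turn, a rotation vector about the tool's x, y, z in units of 0.1 rad (1.0 is 0.1 rad), then the opening, from -1 (shut) to 1 (fully open), so that 0 is half open. A call has exactly 8 rows; each row shifts and turns the commanded pose from where the row before left it, along the tool's axes as they then stand; what a row does not reach is not made up. A row lasts 1/12 s, in which the tool goes at most 41.7 mm and 7.16 degrees, less where a joint would pass 70% of its speed; a pose out of reach is approached as far as the arm can. A call with a number of a shift or a turn outside -1 to 1 is refused whole. A call with a gripper value outside its range is refused whole. The fingers move at their own pace and stop on an object; "newtons" is the grip in N (left out, the last holds). Time passes only in rows, so rows that do not move let the fingers close, or fill a call up. It gives the time, the measured TCP pose, the force, the opening and the grip force at its end, in the units of the state.
- monitor.get_obs(): the state, without advancing time (a new reading comes with each control period).
- camera(name): name is "side" or "top" or "wrist"; returns the picture (400x640x3 uint8, red, green, blue); there is no depth.
- get_calibration(name): a dict with "fx", "fy", "cx", "cy" (pixels), "D" ([k1, k2, p1, p2, k3] as OpenCV has them; the pictures are not rectified), "view" (4x4, takes a point from world to camera coordinates). Camera axes: x right, y down, z forward; pixel columns grow to the right and rows downward; lengths in m; the calibration is good to about 2 mm. A picture is of the moment at which its call begins: read the wrist's pose just before it. get_calibration takes no time and is no camera call; for the wrist camera it gives the pose at the moment of the call.
- bot.job_done(): hands the job in; it is judged then, once.
The state is a dict: "time": time; "q": joint angles; "qd": joint speeds; "joint_efforts": joint torques, N m; "ee_pos": TCP position; "tcp_rot": TCP orientation; "wrist_force": force on the tool from outside, world axes, zero at the start; "torque": the same for the moment, N m; "opening": finger opening in m; "grasp_force": force on a finger pad.
Only numpy, scipy, OpenCV 4.12 (cv2) and the standard library are available. Lean on these libraries where they do the work, as an engineer would, in place of code of your own. Each camera call takes 0.05 s, during which the arm holds its last target. There are 200 camera calls.

## Working session

There is one attempt and no reset: what is moved stays moved. The work goes in short steps, Python scripts to look and compute and a tool call to move; the robot and the scene stay as the last step left them, time stands still between calls to the robot, and variables do not carry over. Pictures are saved under pics/ and viewed, at most 10 in all, crops included, and the job is handed in when it is done.

Besides the shell and the picture viewer there is one more tool, called as name(argument=value, ...), one argument or row to a line, values as JSON. carry_out: Moves the arm, as the interface text tells. Shifts and turns lie within -1 to 1; 1 stands for 0.04 m of shift or 0.1 rad of turn. Its arguments: {"type":"object","properties":{"targets":{"type":"string"},"newtons":{"type":"number"}},"required":["targets"]}

```bash
mkdir -p pics; ls; python3 - <<'E'
from workcell import monitor, camera, get_calibration
import cv2
o=monitor.get_obs();print(o)
for n in("top","side"):
    print(n,get_calibration(n)); cv2.imwrite(f"pics/{n}0.png",camera(n)[:,:,::-1])
E
```

```text
pics
{'time': 0.0, 'q': array([7.43678132e+01, 5.01120797e+00, 1.00332689e+01, 9.50981970e+01,
       6.01615612e-04, 9.00008861e+01]), 'qd': array([ 0.04625014, -0.13471082, -0.03733728,  0.15315539, -0.01181077,
       -0.04357635]), 'joint_efforts': array([ 2.57096413e-03, -5.20392823e+01,  4.64797354e+01,  1.64259440e-02,
        1.14539894e-04, -1.57554030e-05]), 'ee_pos': array([0.14820345, 0.52966054, 0.40397126]), 'tcp_rot': array([-1.79923864e+02, -6.00437599e-04,  1.64366926e+02]), 'wrist_force': array([-0.79424504, -0.29149859,  0.20003216]), 'torque': array([-0.03710954, -0.05781481,  0.06461019]), 'grasp_force': 0.0, 'opening': 0.0853549151271893}
top {'fx': 449.1589618666213, 'fy': 449.1589618666213, 'cx': 317.24657069693035, 'cy': 196.642715591773, 'D': array([-0.07034953,  0.        ,  0.        ,  0.        ,  0.        ]), 'view': array([[-0.01439422, -0.99982305, -0.01211085,  0.04665741],
       [-0.98917596,  0.01600772, -0.14585837,  0.57788666],
       [ 0.14602643,  0.00988024, -0.98923135,  1.07276406],
       [ 0.        ,  0.        ,  0.        ,  1.        ]])}
side {'fx': 500.80807146818006, 'fy': 500.80807146818006, 'cx': 322.93736504063014, 'cy': 207.75125867657297, 'D': array([-0.06992711,  0.        ,  0.        ,  0.        ,  0.        ]), 'view': array([[ 0.97449373, -0.22438895,  0.00340057, -0.55632536],
       [-0.11536892, -0.51391537, -0.85004765,  0.11566899],
       [ 0.19248891,  0.82797379, -0.52669482,  1.36872322],
       [ 0.        ,  0.        ,  0.        ,  1.        ]])}
```

View pics/top0.png

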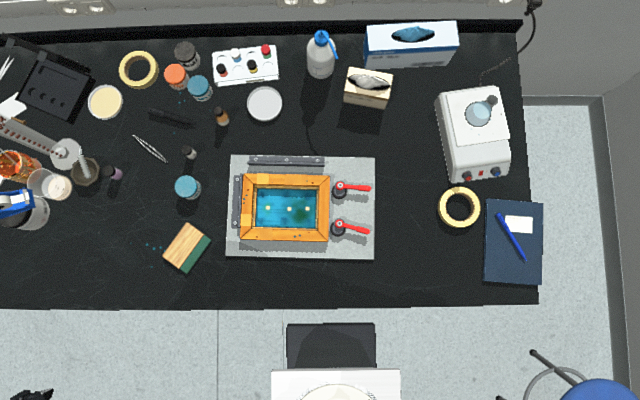

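View pics/side0.png

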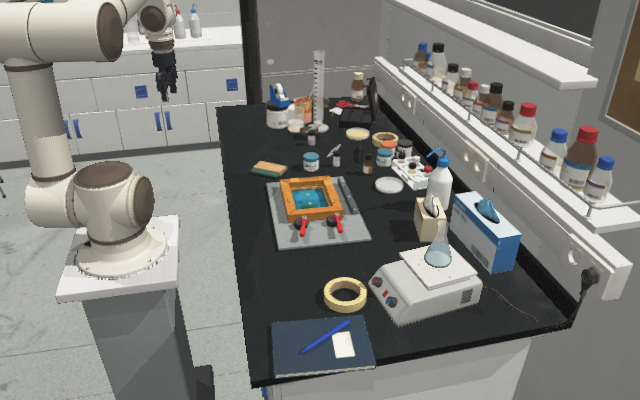

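The top view shows the board at columns 226–375 and rows 155–259, the orange frame at columns 240–330 and rows 174–241, and the red levers near (355,187) and (355,231). The side view shows the same board around (318,210), with the grips near (303,226) and (340,223). Next I'll measure them.

```bash
cat > h.py <<'E'
import cv2, numpy as np
from workcell import monitor, camera, get_calibration
def ray(n,uv,c=None):
    c=c or get_calibration(n); K=np.array([[c['fx'],0,c['cx']],[0,c['fy'],c['cy']],[0,0,1]])
    p=cv2.undistortPoints(np.array(uv,float).reshape(-1,1,2),K,c['D'])[:,0]
    V=c['view'];R=V[:3,:3]
    return -R.T@V[:3,3],np.c_[p,np.ones(len(p))]@R
def plane(n,uv,z,c=None):
    o,d=ray(n,uv,c); return o+d*((z-o[2])/d[:,2])[:,None]
def tri(n1,a,n2,b):
    o,d=ray(n1,[a]);p,e=ray(n2,[b])
    s=np.linalg.lstsq(np.c_[d[0],-e[0]],p-o,rcond=None)[0]
    x,y=o+s[0]*d[0],p+s[1]*e[0]; return (x+y)/2,np.linalg.norm(x-y)
def masks(im,box):
    h=cv2.cvtColor(im,cv2.COLOR_RGB2HSV).astype(int);H,S,V=h[...,0],h[...,1],h[...,2]
    b=np.zeros(H.shape,bool);x0,y0,x1,y1=box;b[y0:y1,x0:x1]=1
    red=b&((H<5)|(H>174))&(S>150)&(V>90)
    org=b&(H>=7)&(H<25)&(S>120)&(V>90)
    grey=b&(S<40)&(V>105)
    return [m.astype(np.uint8) for m in(red,org,grey)]
def blobs(m,k):
    n,l,s,c=cv2.connectedComponentsWithStats(m)
    i=[j for j in np.argsort(-s[:,4]) if j>0][:k]
    return [(c[j],s[j,4],(l==j).astype(np.uint8)) for j in i]
def hull(m): 
    return cv2.convexHull(np.argwhere(m)[:,::-1].astype(np.int32))[:,0]
def quad(m):
    return cv2.approxPolyN(hull(m).reshape(-1,1,2).astype(np.float32),4,ensure_convex=True)[0]
E
python3 - <<'E'
from h import *
np.set_printoptions(precision=4,suppress=True)
B={'top':(215,145,385,268),'side':(255,165,375,252)}
for n in B:
    im=camera(n); r,o,g=masks(im,B[n])
    if n=='top': cv2.imwrite('pics/tz.png',cv2.resize(im[140:270,215:385,::-1],None,fx=4.6,fy=4.6,interpolation=cv2.INTER_CUBIC))
    for c,a,_ in blobs(r,2):print(n,'red',c,a,plane(n,c,.036))
    ob=blobs(o,1)[0][2];q=quad(ob);print(n,'org',ob.sum(),q,'\n',plane(n,q,.042))
    P=plane(n,hull(ob),.042)[:,:2].astype(np.float32);print('rect',cv2.minAreaRect(P*1000))
    gb=(g|o|r);gb=blobs(gb,1)[0][2];q=quad(gb);print(n,'board',gb.sum(),q,'\n',plane(n,q,.012))
    P=plane(n,hull(gb),.012)[:,:2].astype(np.float32);print('rect',cv2.minAreaRect(P*1000))
E
```

```text
top red [353.4207 227.4069] 145 [[ 0.5012 -0.0505  0.036 ]]
top red [354.4752 187.0426] 141 [[ 0.6023 -0.0557  0.036 ]]
top org 3371 [[327.8766 241.5552]
 [238.4422 238.9248]
 [242.6    172.4   ]
 [329.3639 174.6247]] 
 [[0.467  0.0134 0.042 ]
 [0.4765 0.2334 0.042 ]
 [0.6433 0.2247 0.042 ]
 [0.6338 0.0067 0.042 ]]
rect ((555.1776123046875, 119.49401092529297), (219.56903076171875, 166.889404296875), 87.51250457763672)
top board 11732 [[374.     259.2195]
 [224.759  255.5795]
 [230.1097 153.9154]
 [374.     157.0435]] 
 [[ 0.4224 -0.1017  0.012 ]
 [ 0.4367  0.2734  0.012 ]
 [ 0.6992  0.2634  0.012 ]
 [ 0.6842 -0.1101  0.012 ]]
rect ((560.7842407226562, 80.964599609375), (374.9804382324219, 261.8375244140625), 87.69590759277344)
side red [302.8488 226.686 ] 86 [[ 0.5013 -0.0504  0.036 ]]
side red [338.1081 223.    ] 74 [[ 0.6025 -0.0539  0.036 ]]
side org 1588 [[287.9754 222.3895]
 [278.3273 178.9727]
 [328.4724 174.794 ]
 [346.8047 216.6963]] 
 [[ 0.4629 -0.0287  0.042 ]
 [ 0.4749  0.2313  0.042 ]
 [ 0.641   0.2237  0.042 ]
 [ 0.6327 -0.0364  0.042 ]]
rect ((552.7973022460938, 97.49032592773438), (260.2421569824219, 167.907470703125), 87.38304138183594)
side board 4623 [[278.2711 249.6734]
 [265.0157 180.082 ]
 [341.0301 173.7475]
 [372.268  239.5116]] 
 [[ 0.4216 -0.11    0.012 ]
 [ 0.437   0.2885  0.012 ]
 [ 0.6985  0.2765  0.012 ]
 [ 0.6841 -0.1206  0.012 ]]
rect ((560.5875854492188, 83.7479476928711), (398.1522216796875, 262.4811096191406), 87.6937255859375)
```

View pics/tz.png

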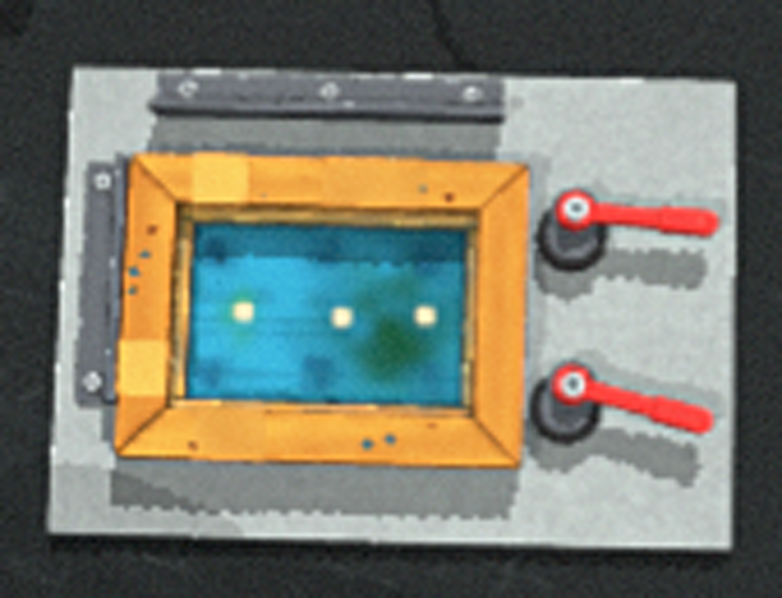

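The crop shows the far fence's face edge at crop row ~115 (columns 152–505). The lever hubs are at crop (575,208) and (574,383), and both levers are slightly past open. The frame and board sizes fit the text. Now the heights and poses.

```bash
python3 - <<'E'
from h import *
np.set_printoptions(precision=4,suppress=True)
print('grip tri',tri('top',(353.4207,227.4069),'side',(302.85,226.69)),tri('top',(354.475,187.04),'side',(338.1,223)))
print('frame far-left tri',tri('top',(242.6,172.4),'side',(328.47,174.79)))
print('board far-left',tri('top',(230.11,153.9),'side',(341.03,173.75)),'near-right',tri('top',(374,259.2),'side',(278.27,249.67)))
px=lambda u,v:(215+(u+.5)/4.6-.5,140+(v+.5)/4.6-.5)
pf=plane('top',px(575,208),.044)[0];pn=plane('top',px(574,383),.044)[0]
t=np.radians(-2.35);X=np.array([np.cos(t),np.sin(t)]);Y=np.array([-X[1],X[0]])
print('piv',pn,pf,np.linalg.norm(pf-pn),'yaw',np.degrees(np.arctan2(*(pf-pn)[1::-1])))
O=((pn[:2]+65*X/1000+138*Y/1000)+(pf[:2]-30*X/1000+138*Y/1000))/2
print('O',O)
b=lambda p:np.array([(p[:2]-O)@X,(p[:2]-O)@Y])*1000
for z in(.012,.036):
  for uv in[(152,107),(505,115),(152,113),(505,121),(115,405),(127,155)]: print(z,uv,b(plane('top',px(*uv),z)[0]))
print('frame',b(np.array([.5552,.1195])),'board c',b(np.array([.5608,.0810])))
for g,p in(((.5012,-.0505),pn),((.6023,-.0557),pf)):
  d=b(np.array(g))-b(p);print('lever',np.arctan2(-d[0],-d[1]),np.linalg.norm(d))
E
```

```text
grip tri (array([ 0.5012, -0.0505,  0.036 ]), np.float64(0.00014831414088764964)) (array([ 0.6021, -0.0556,  0.0372]), np.float64(8.113488489023678e-05))
frame far-left tri (array([0.6424, 0.2249, 0.0415]), np.float64(0.0020749240738068774))
board far-left (array([0.6958, 0.2618, 0.0202]), np.float64(0.0026495118727643025)) near-right (array([ 0.4225, -0.1023,  0.0063]), np.float64(3.751084845228701e-06))
piv [ 0.5123 -0.0157  0.044 ] [ 0.6072 -0.0183  0.044 ] 0.09491637196024959 yaw -1.5570186463416378
O [0.5829 0.1202]
0.012 (152, 107) [ 87.5157 100.6869]
0.012 (505, 115) [ 87.5266 -98.1798]
0.012 (152, 113) [ 84.0628 100.511 ]
0.012 (505, 121) [ 84.0891 -98.2628]
0.012 (115, 405) [-80.8627 112.9149]
0.012 (127, 155) [ 59.6594 113.4031]
0.036 (152, 107) [82.209  96.4365]
0.036 (505, 115) [ 82.2196 -98.2216]
0.036 (152, 113) [78.8291 96.2643]
0.036 (505, 121) [ 78.8549 -98.3029]
0.036 (115, 405) [-82.606  108.4057]
0.036 (127, 155) [ 54.9422 108.8836]
frame [-27.6122  -1.8114] board c [-20.4383 -40.0494]
lever 0.2671885775108416 36.52175219861628
lever 0.08813567205092301 37.73608261711075
```

Everything agrees with the text: grip height is 36–37 mm, frame top is 42 mm, the fence face is at +82 mm and pivot spacing is 95 mm. The frame sits at board (-27.6, -1.8) mm. I'm moving to the staging point with the fingers open.

carry_out(
  targets="0 0 0 0 0 -0.8 1; 0 0 0 0 0 -0.8 1; 0 0 0 0 0 -0.72 1; -0.388 -0.492 0.1 0 0 0 1; -0.388 -0.492 0.1 0 0 0 1; -0.388 -0.492 0.1 0 0 0 1; -0.388 -0.492 0.1 0 0 0 1; -0.388 -0.492 0.1 0 0 0 1",
)

```text
time: 0.87
ee_pos: [0.2221, 0.4272, 0.3843]
tcp_rot: [-180.0, -0.0, 177.7]
wrist_force: [0.5, -0.7, -0.1]
opening: 0.0854
grasp_force: 0.0
```

carry_out(
  targets="-0.388 -0.492 0.1 0 0 0 1; -0.388 -0.492 0.1 0 0 0 1; -0.388 -0.492 0.1 0 0 0 1; -0.388 -0.492 0.1 0 0 0 1; -0.388 -0.492 0.1 0 0 0 1; -0.388 -0.492 0.1 0 0 0 1; -0.388 -0.492 0.1 0 0 0 1; -0.388 -0.492 0.1 0 0 0 1",
)

```text
time: 1.53
ee_pos: [0.3398, 0.2647, 0.3525]
tcp_rot: [180.0, 0.0, 177.7]
wrist_force: [0.1, 1.1, -0.1]
opening: 0.0854
grasp_force: 0.0
```

carry_out(
  targets="-0.388 -0.492 0.2 0 0 0 1; -0.388 -0.492 0.3 0 0 0 1; -0.388 -0.492 0.3 0 0 0 1; -0.388 -0.492 0.3 0 0 0 1; -0.388 -0.492 0.3 0 0 0 1; -0.388 -0.492 0.3 0 0 0 1; -0.388 -0.492 0.3 0 0 0 1; 0 0 0 0 0 0 1",
)

```text
time: 2.2
ee_pos: [0.4433, 0.1211, 0.2702]
tcp_rot: [-179.9, -0.1, 177.5]
wrist_force: [-1.0, 0.3, -0.0]
opening: 0.0852
grasp_force: 0.0
```

carry_out(
  targets="0 0.07 0.5 0 0 0 1; 0 0 0.5 0 0 0 1; 0 0 0.5 0 0 0 1; 0 0 0.4 0 0 0 1; 0 0 0.22 0 0 0 1; 0 0 0 0 0 0 1; 0 0 0 0 0 0 1; 0 0 0 0 0 0 1",
)

```text
time: 2.87
ee_pos: [0.4427, 0.1268, 0.1891]
tcp_rot: [180.0, 0.1, 177.7]
wrist_force: [-0.2, -0.2, -0.3]
opening: 0.0854
grasp_force: 0.0
```

carry_out(
  targets="-0.07 0 0 0 0 0 1; -0.07 0 0 0 0 0 1; -0.07 0 0 0 0 0 1; -0.07 0 0 0 0 0 1; -0.07 0 0 0 0 0 1; -0.07 0 0 0 0 0 1; -0.07 0 0 0 0 0 1; -0.07 0 0 0 0 0 1",
)

```text
time: 3.53
ee_pos: [0.4648, 0.1255, 0.1878]
tcp_rot: [-180.0, -0.0, 177.7]
wrist_force: [-1.9, -0.6, 2.6]
opening: 0.0853
grasp_force: 1.3
```

carry_out(
  targets="-0.06 0 0 0 0 0 1; -0.06 0 0 0 0 0 1; -0.06 0 0 0 0 0 1; -0.06 0 0 0 0 0 1; -0.06 0 0 0 0 0 1; -0.06 0 0 0 0 0 1; -0.06 0 0 0 0 0 1; -0.06 0 0 0 0 0 1",
)

```text
time: 4.2
ee_pos: [0.4842, 0.1248, 0.1878]
tcp_rot: [-180.0, -0.0, 177.7]
wrist_force: [-1.4, 0.3, 0.2]
opening: 0.0857
grasp_force: 0.8
```

carry_out(
  targets="-0.03 0 0 0 0 0 1; -0.03 0 0 0 0 0 1; -0.03 0 0 0 0 0 1; -0.03 0 0 0 0 0 1; 0 0 0 0 0 0 1; 0 0 0 0 0 0 1; 0 0 0 0 0 0 1; 0 0 0 0 0 0 1",
)

```text
time: 4.87
ee_pos: [0.4881, 0.1246, 0.1878]
tcp_rot: [-180.0, -0.1, 177.7]
wrist_force: [-7.6, -1.0, 3.7]
opening: 0.0855
grasp_force: 3.8
```

carry_out(
  targets="-0.02 0 0 0 0 0 1; -0.02 0 0 0 0 0 1; -0.02 0 0 0 0 0 1; 0 0 0 0 0 0 1; 0 0 0 0 0 0 1; 0 0 0 0 0 0 1; 0 0 0 0 0 0 1; 0 0 0 0 0 0 1",
)

```text
time: 5.53
ee_pos: [0.4889, 0.1245, 0.1878]
tcp_rot: [-180.0, -0.4, 177.7]
wrist_force: [-22.5, 0.6, 12.7]
opening: 0.0852
grasp_force: 10.7
```

```bash
cat > m.py <<'E'
from h import *
def frame(im):
    r,o,g=masks(im,(215,145,385,268)); ob=blobs(o,1)[0][2]
    P=plane('top',hull(ob),.042)[:,:2].astype(np.float32); q=plane('top',quad(ob),.042)
    t=np.radians(-2.35);X=np.array([np.cos(t),np.sin(t)]);Y=np.array([-X[1],X[0]])
    O=np.array([.5829,.1202]);R=cv2.minAreaRect(P*1000);c=np.array(R[0])/1000-O
    print('frame board mm',c@X*1000,c@Y*1000,R); print(np.round([[(p[:2]-O)@X*1000,(p[:2]-O)@Y*1000] for p in q],1).tolist())
E
python3 - <<'E'
from m import *
im=camera('top');frame(im);cv2.imwrite('pics/t2.png',cv2.resize(im[140:270,215:385,::-1],None,fx=4.6,fy=4.6,interpolation=cv2.INTER_CUBIC))
E
```

```text
frame board mm -1.1460616898567433 -1.5887296425742137 ((581.6897583007812, 118.65959930419922), (218.64483642578125, 165.9479522705078), 87.7151870727539)
[[-122.4, -111.1], [21.2, 110.1], [81.8, 104.1], [82.0, -110.7]]
```

View pics/t2.png

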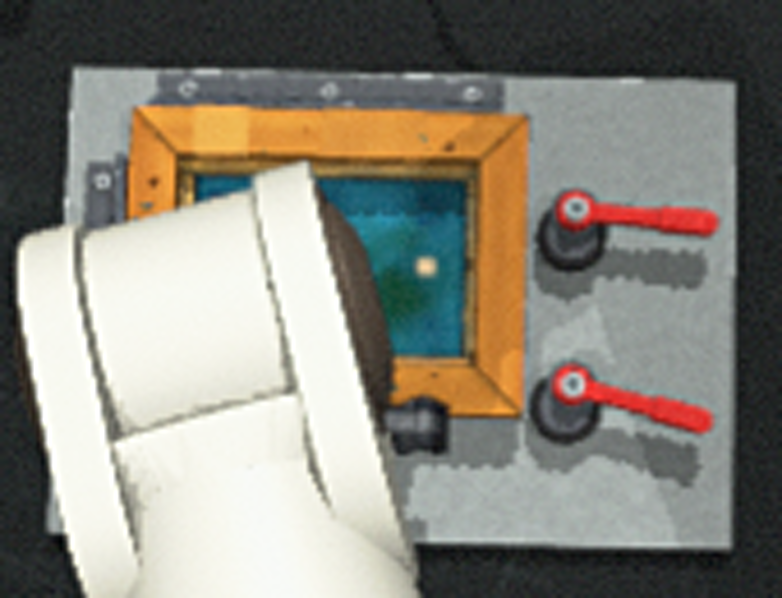

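The frame's far bar is flush on the fence: its far corners are at board x 81.8 and 82.0 mm, and the wrist reads 22 N. Next I retreat, rise, shut the fingers and go to the near lever.

carry_out(
  targets="0.1 0 0 0 0 0 1; 0.3 0 0 0 0 0 1; 0.6 0 0 0 0 0 1; 0 0 -0.5 0 0 0 -1; 0 0 -0.6 0 0 0 -1; 0 0 -0.6 0 0 0 -1; 0 0 -0.4 0 0 0 -1; 0 0 0 0 0 0 -1",
  newtons=40,
)

```text
time: 6.25
ee_pos: [0.4521, 0.1264, 0.2758]
tcp_rot: [179.9, 0.4, 177.7]
wrist_force: [0.1, 0.3, -0.2]
opening: 0.0255
grasp_force: 0.0
```

carry_out(
  targets="-0.256 -0.638 0 0 0 0 -1; -0.256 -0.638 0 0 0 0 -1; -0.256 -0.638 0 0 0 0 -1; -0.256 -0.638 0 0 0 0 -1; -0.256 -0.638 0 0 0 0 -1; -0.256 -0.638 0 0 0 0 -1; -0.256 -0.638 0 0 0 0 -1; -0.256 -0.638 0 0 0 0 -1",
)

```text
time: 6.92
ee_pos: [0.525, -0.0826, 0.2713]
tcp_rot: [-180.0, 0.0, 177.7]
wrist_force: [0.6, 0.4, 0.7]
opening: -0.0002
grasp_force: 0.0
```

carry_out(
  targets="0 0 0 0 0 0.9 -1; 0 0 0 0 0 0.9 -1; 0 0 0 0 0 0.87 -1; 0 0 0 0 0 0 -1; 0 0 0 0 0 0 -1; 0 0 0 0 0 0 -1; 0 0 0 0 0 0 -1; 0 0 0 0 0 0 -1",
)

```text
time: 7.58
ee_pos: [0.5247, -0.081, 0.2718]
tcp_rot: [180.0, 0.0, 162.5]
wrist_force: [-0.3, 0.2, -1.1]
opening: -0.0001
grasp_force: 0.0
```

```bash
python3 - <<'E'
from m import *
print(monitor.get_obs()['q'])
im=camera('top');frame(im)
for n,b in(('top',(300,140,390,270)),('side',(270,140,400,260))):
    im=camera(n) if n=='side' else im
    x0,y0,x1,y1=b;z=cv2.resize(im[y0:y1,x0:x1,::-1],(390,560 if n=='top' else 360)); cv2.imwrite(f'pics/n_{n}.png',z)
a,b=cv2.imread('pics/n_top.png'),cv2.imread('pics/n_side.png')
cv2.imwrite('pics/near1.png',np.hstack([a,np.vstack([b,np.zeros((200,390,3),np.uint8)])]))
E
```

```text
[-8.77910197e+00  1.83683439e+00 -7.89712094e+00  8.02598584e+01
 -8.75348289e-04  8.76965324e+00]
frame board mm -1.5027892031182555 -1.3822587834635598 ((581.341796875, 118.88052368164062), (218.936767578125, 166.8300018310547), 87.76061248779297)
[[-84.3, -111.0], [-85.3, 108.2], [81.9, 107.6], [81.9, -110.7]]
```

View pics/near1.png

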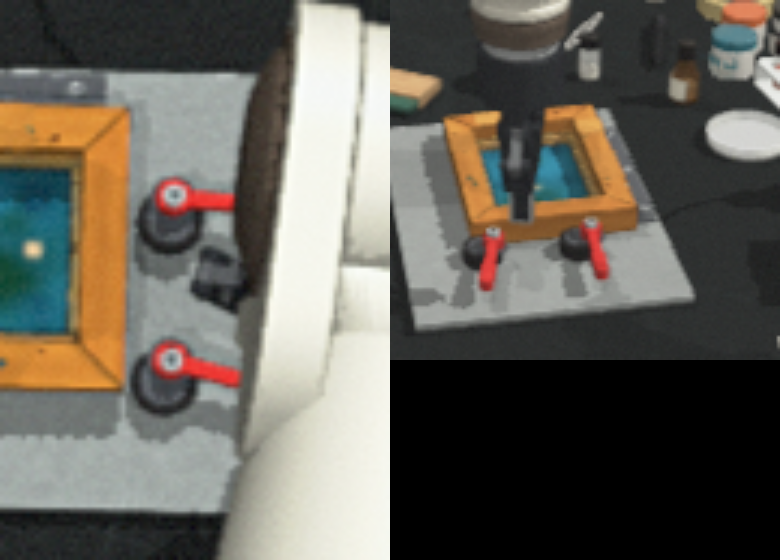

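The fingertip is seen between the two levers, at about (220,280) in the left panel, clear of both, and the frame is unmoved. Descending and approaching the near grip.

carry_out(
  targets="0 0 0.4 0 0 0 -1; 0 0 0.5 0 0 0 -1; 0 0 0.5 0 0 0 -1; 0 0 0.3 0 0 0 -1; 0 0 0.17 0 0 0 -1; 0 0 0 0 0 0 -1; 0 0 0 0 0 0 -1; 0 0 0 0 0 0 -1",
)

```text
time: 8.35
ee_pos: [0.5251, -0.0812, 0.1983]
tcp_rot: [180.0, 0.1, 162.4]
wrist_force: [0.6, 0.2, -0.2]
opening: 0.0003
grasp_force: 0.0
```

carry_out(
  targets="0.04 0 0 0 0 0 -1; 0.04 0 0 0 0 0 -1; 0.04 0 0 0 0 0 -1; 0.04 0 0 0 0 0 -1; 0.04 0 0 0 0 0 -1; 0.04 0 0 0 0 0 -1; 0.04 0 0 0 0 0 -1; 0 0 0 0 0 0 -1",
)

```text
time: 9.02
ee_pos: [0.5138, -0.0777, 0.1971]
tcp_rot: [-180.0, -0.0, 162.4]
wrist_force: [0.5, -0.3, 0.1]
opening: -0.0002
grasp_force: 0.0
```

carry_out(
  targets="0.05 0 0 0 0 0 -1; 0.0755 -0.0206 0 0 0 0.5 -1; 0.0755 -0.0206 0 0 0 0.5 -1; 0.0755 -0.0206 0 0 0 0.5 -1; 0.0755 -0.0206 0 0 0 0.5 -1; 0.0755 -0.0206 0 0 0 0.5 -1; 0.0755 -0.0206 0 0 0 0.5 -1; 0.0755 -0.0206 0 0 0 0.5 -1",
)

```text
time: 9.68
ee_pos: [0.4906, -0.0731, 0.1972]
tcp_rot: [-180.0, 0.0, 142.2]
wrist_force: [0.1, -2.1, 0.4]
opening: 0.0002
grasp_force: 0.6
```

carry_out(
  targets="0.0755 -0.0206 0 0 0 0.5 -1; 0.0755 -0.0206 0 0 0 0.5 -1; 0.0755 -0.0206 0 0 0 0.5 -1; 0.0755 -0.0206 0 0 0 0.5 -1; 0.0755 -0.0206 0 0 0 0.5 -1; 0.0755 -0.0206 0 0 0 0.5 -1; 0.0755 -0.0206 0 0 0 0.5 -1; 0.0755 -0.0206 0 0 0 0.5 -1",
)

```text
time: 10.35
ee_pos: [0.4695, -0.0598, 0.1972]
tcp_rot: [-180.0, 0.1, 119.2]
wrist_force: [-0.4, -2.8, -0.2]
opening: 0.0003
grasp_force: 1.3
```

carry_out(
  targets="0.0755 -0.0206 0 0 0 0.5 -1; 0.0755 -0.0206 0 0 0 0.5 -1; 0.0755 -0.0206 0 0 0 0.5 -1; 0.0755 -0.0206 0 0 0 0.5 -1; 0.0755 -0.0206 0 0 0 0.5 -1; 0.0755 -0.0206 0 0 0 0.5 -1; 0.0755 -0.0206 0 0 0 0.5 -1; 0.0755 -0.0206 0 0 0 0.5 -1",
)

```text
time: 11.02
ee_pos: [0.4552, -0.0395, 0.1971]
tcp_rot: [-180.0, 0.1, 96.3]
wrist_force: [-3.3, -4.9, 1.8]
opening: -0.0002
grasp_force: 2.4
```

carry_out(
  targets="0.0755 -0.0206 0 0 0 0.5 -1; 0.0755 -0.0206 0 0 0 0.5 -1; 0.0755 -0.0206 0 0 0 0.5 -1; 0.03 0 0 0 0 0.2 -1; 0 0 0 0 0 0 -1; 0 0 0 0 0 0 -1; 0 0 0 0 0 0 -1; 0 0 0 0 0 0 -1",
)

```text
time: 11.68
ee_pos: [0.4525, -0.0293, 0.197]
tcp_rot: [-180.0, 0.0, 86.8]
wrist_force: [-2.9, -4.1, 0.3]
opening: -0.0001
grasp_force: 1.9
```

carry_out(
  targets="0.03 0 0 0 0 0 -1; 0.03 0 0 0 0 0 -1; 0.03 0 0 0 0 0 -1; 0 0 0 0 0 0 -1; 0 0 0 0 0 0 -1; 0 0 0 0 0 0 -1; 0 0 0 0 0 0 -1; 0 0 0 0 0 0 -1",
)

```text
time: 12.35
ee_pos: [0.4525, -0.0268, 0.197]
tcp_rot: [-180.0, 0.3, 86.7]
wrist_force: [-4.9, -16.5, 1.5]
opening: -0.0001
grasp_force: 7.9
```

carry_out(
  targets="0.03 0 0 0 0 0 -1; 0.03 0 0 0 0 0 -1; 0 0 0 0 0 0 -1; 0 0 0 0 0 0 -1; 0 0 0 0 0 0 -1; 0 0 0 0 0 0 -1; 0 0 0 0 0 0 -1; 0 0 0 0 0 0 -1",
)

```text
time: 13.02
ee_pos: [0.4526, -0.0256, 0.197]
tcp_rot: [-180.0, 0.5, 86.6]
wrist_force: [-6.1, -27.2, 1.7]
opening: 0.0
grasp_force: 14.5
```

The near lever is at its stop: 27 N with hardly any movement. Backing off, rising and turning for the far lever.

carry_out(
  targets="-0.2 0 0 0 0 0 -1; -0.4 0 0 0 0 0 -1; -0.25 0 0 0 0 0 -1; 0 0 -0.5 0 0 0 -1; 0 0 -0.6 0 0 0 -1; 0 0 -0.5 0 0 0 -1; 0 0 -0.3 0 0 0 -1; 0 0 0 0 0 -1 -1",
)

```text
time: 13.68
ee_pos: [0.4518, -0.0572, 0.2759]
tcp_rot: [179.7, 0.0, 92.4]
wrist_force: [0.5, -0.0, 0.5]
opening: 0.0002
grasp_force: 0.0
```

carry_out(
  targets="0 0 0 0 0 -1 -1; 0 0 0 0 0 -1 -1; 0 0 0 0 0 -1 -1; 0 0 0 0 0 -1 -1; 0 0 0 0 0 -1 -1; 0 0 0 0 0 -1 -1; 0 0 0 0 0 -1 -1; 0 0 0 0 0 -1 -1",
)

```text
time: 14.35
ee_pos: [0.4511, -0.057, 0.2728]
tcp_rot: [180.0, -0.0, 138.6]
wrist_force: [0.6, 0.0, 0.1]
opening: -0.0
grasp_force: 0.0
```

carry_out(
  targets="0 0 0 0 0 -1 -1; 0 0 0 0 0 -1 -1; 0 0 0 0 0 -1 -1; 0 0 0 0 0 -1 -1; 0 0 0 0 0 -1 -1; 0 0 0 0 0 -1 -1; 0 0 0 0 0 0 -1; 0 0 0 0 0 0 -1",
)

```text
time: 15.02
ee_pos: [0.4511, -0.057, 0.2729]
tcp_rot: [180.0, -0.0, 172.5]
wrist_force: [0.6, 0.5, -0.5]
opening: -0.0003
grasp_force: 0.0
```

carry_out(
  targets="-0.564 -0.01 0 0 0 0 -1; -0.564 -0.01 0 0 0 0 -1; -0.564 -0.01 0 0 0 0 -1; -0.564 -0.01 0 0 0 0 -1; -0.564 -0.01 0 0 0 0 -1; -0.564 -0.01 0 0 0 0 -1; -0.564 -0.01 0 0 0 0 -1; -0.564 -0.01 0 0 0 0 -1",
)

```text
time: 15.68
ee_pos: [0.6308, -0.0834, 0.2727]
tcp_rot: [180.0, -0.0, 172.5]
wrist_force: [-0.5, -0.6, 0.9]
opening: -0.0001
grasp_force: 0.0
```

```bash
python3 - <<'E'
from m import *
o=monitor.get_obs();print(o['ee_pos'],o['tcp_rot'])
im=camera('top');frame(im)
cv2.imwrite('pics/t3.png',cv2.resize(im[140:270,215:385,::-1],None,fx=4.6,fy=4.6,interpolation=cv2.INTER_CUBIC))
E
```

```text
[ 0.63076073 -0.08338215  0.27265089] [ 1.79983408e+02 -1.34286290e-02  1.72471234e+02]
frame board mm -1.0344861893377728 0.49295160826708484 ((581.8865966796875, 120.73495483398438), (218.01693725585938, 167.55685424804688), 87.92694854736328)
[[-84.3, -108.6], [-85.4, 110.1], [80.2, 108.4], [85.2, -108.2]]
```

View pics/t3.png

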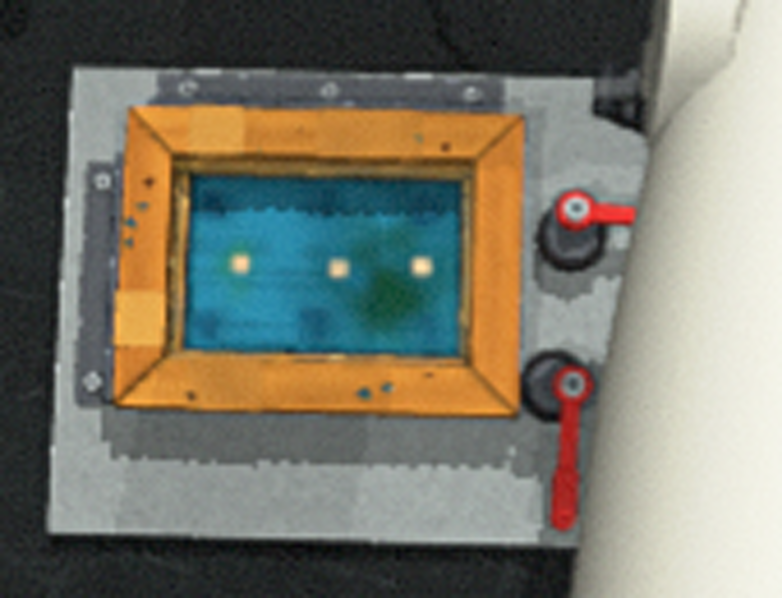

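The near lever now points to board -x at crop (565,525), the frame has shifted left by about 2 mm, and it is still at the far fence. Now the far lever.

carry_out(
  targets="0 0 0.4 0 0 0 -1; 0 0 0.5 0 0 0 -1; 0 0 0.5 0 0 0 -1; 0 0 0.3 0 0 0 -1; 0 0 0.19 0 0 0 -1; 0.06 0.01 0 0 0 0 -1; 0.06 0.01 0 0 0 0 -1; 0.06 0.01 0 0 0 0 -1",
)

```text
time: 16.4
ee_pos: [0.6227, -0.0811, 0.1988]
tcp_rot: [180.0, 0.1, 172.6]
wrist_force: [-0.2, -0.7, 0.3]
opening: -0.0
grasp_force: 0.0
```

carry_out(
  targets="0.06 0 0 0 0 0 -1; 0.06 0 0 0 0 0 -1; 0.02 0 0 0 0 0 -1; 0 0 0 0 0 0 -1; 0.0755 -0.0206 0 0 0 0.5 -1; 0.0755 -0.0206 0 0 0 0.5 -1; 0.0755 -0.0206 0 0 0 0.5 -1; 0.0755 -0.0206 0 0 0 0.5 -1",
)

```text
time: 17.07
ee_pos: [0.6047, -0.0814, 0.1979]
tcp_rot: [-180.0, 0.1, 161.1]
wrist_force: [1.7, -0.6, -0.1]
opening: -0.0
grasp_force: 0.6
```

carry_out(
  targets="0.0755 -0.0206 0 0 0 0.5 -1; 0.0755 -0.0206 0 0 0 0.5 -1; 0.0755 -0.0206 0 0 0 0.5 -1; 0.0755 -0.0206 0 0 0 0.5 -1; 0.0755 -0.0206 0 0 0 0.5 -1; 0.0755 -0.0206 0 0 0 0.5 -1; 0.0755 -0.0206 0 0 0 0.5 -1; 0.0755 -0.0206 0 0 0 0.5 -1",
)

```text
time: 17.73
ee_pos: [0.5804, -0.0756, 0.1978]
tcp_rot: [180.0, 0.1, 138.1]
wrist_force: [0.1, -1.0, 0.5]
opening: -0.0001
grasp_force: 0.6
```

carry_out(
  targets="0.0755 -0.0206 0 0 0 0.5 -1; 0.0755 -0.0206 0 0 0 0.5 -1; 0.0755 -0.0206 0 0 0 0.5 -1; 0.0755 -0.0206 0 0 0 0.5 -1; 0.0755 -0.0206 0 0 0 0.5 -1; 0.0755 -0.0206 0 0 0 0.5 -1; 0.0755 -0.0206 0 0 0 0.5 -1; 0.0755 -0.0206 0 0 0 0.5 -1",
)

```text
time: 18.4
ee_pos: [0.5604, -0.0609, 0.1977]
tcp_rot: [-180.0, 0.1, 115.2]
wrist_force: [0.3, -3.8, 0.7]
opening: 0.0
grasp_force: 1.7
```

carry_out(
  targets="0.0755 -0.0206 0 0 0 0.5 -1; 0.0755 -0.0206 0 0 0 0.5 -1; 0.0755 -0.0206 0 0 0 0.5 -1; 0.0755 -0.0206 0 0 0 0.5 -1; 0.0755 -0.0206 0 0 0 0.5 -1; 0.0755 -0.0206 0 0 0 0.5 -1; 0.0755 -0.0206 0 0 0 0.5 -1; 0.0755 -0.0206 0 0 0 0.5 -1",
)

```text
time: 19.07
ee_pos: [0.5475, -0.0396, 0.1977]
tcp_rot: [-180.0, 0.1, 92.3]
wrist_force: [-1.6, -4.8, 1.9]
opening: -0.0003
grasp_force: 2.1
```

carry_out(
  targets="0.0755 -0.0206 0 0 0 0.5 -1; 0.0755 -0.0206 0 0 0 0.5 -1; 0.03 0 0 0 0 0 -1; 0.03 0 0 0 0 0 -1; 0 0 0 0 0 0 -1; 0 0 0 0 0 0 -1; 0 0 0 0 0 0 -1; 0 0 0 0 0 0 -1",
)

```text
time: 19.73
ee_pos: [0.5459, -0.0313, 0.1976]
tcp_rot: [-180.0, 0.1, 86.8]
wrist_force: [-3.9, -5.2, 1.9]
opening: -0.0003
grasp_force: 2.7
```

carry_out(
  targets="0.03 0 0 0 0 0 -1; 0.03 0 0 0 0 0 -1; 0.03 0 0 0 0 0 -1; 0 0 0 0 0 0 -1; 0 0 0 0 0 0 -1; 0 0 0 0 0 0 -1; 0 0 0 0 0 0 -1; 0 0 0 0 0 0 -1",
)

```text
time: 20.4
ee_pos: [0.5459, -0.0297, 0.1976]
tcp_rot: [-180.0, 0.4, 86.7]
wrist_force: [-4.7, -22.7, 2.5]
opening: -0.0001
grasp_force: 11.3
```

carry_out(
  targets="0.03 0 0 0 0 0 -1; 0.03 0 0 0 0 0 -1; 0 0 0 0 0 0 -1; 0 0 0 0 0 0 -1; 0 0 0 0 0 0 -1; 0 0 0 0 0 0 -1; 0 0 0 0 0 0 -1; 0 0 0 0 0 0 -1",
)

```text
time: 21.07
ee_pos: [0.546, -0.0287, 0.1977]
tcp_rot: [-180.0, 0.7, 86.6]
wrist_force: [-5.0, -33.8, 3.3]
opening: -0.0001
grasp_force: 17.0
```

The far lever is at its stop too. Retreating, rising and moving right, clear of the view, to check.

carry_out(
  targets="-0.2 0 0 0 0 0 -1; -0.4 0 0 0 0 0 -1; -0.25 0 0 0 0 0 -1; 0 0 -0.5 0 0 0 -1; 0 0 -0.6 0 0 0 -1; 0 0 -0.6 0 0 0 -1; 0 0 -0.6 0 0 0 -1; 0 0 -0.6 0 0 0 -1",
)

```text
time: 21.73
ee_pos: [0.5445, -0.0588, 0.3147]
tcp_rot: [180.0, -0.0, 86.8]
wrist_force: [0.6, 0.5, 0.1]
opening: 0.0001
grasp_force: 0.0
```

carry_out(
  targets="-0.7 0 -0.1 0 0 0 -1; -0.7 0 -0.1 0 0 0 -1; -0.7 0 0 0 0 0 -1; -0.7 0 0 0 0 0 -1; -0.7 0 0 0 0 0 -1; -0.5 0 0 0 0 0 -1; 0 0 0 0 0 0 -1; 0 0 0 0 0 0 -1",
)

```text
time: 22.4
ee_pos: [0.5353, -0.2194, 0.3213]
tcp_rot: [180.0, -0.0, 86.7]
wrist_force: [-0.3, 0.4, 0.3]
opening: 0.0001
grasp_force: 0.0
```

```bash
python3 - <<'E'
from m import *
im=camera('top');frame(im)
cv2.imwrite('pics/t4.png',cv2.resize(im[140:270,215:385,::-1],None,fx=4.6,fy=4.6,interpolation=cv2.INTER_CUBIC))
E
```

```text
frame board mm -1.5465853621400576 0.21188295733717433 ((581.3634033203125, 120.4751205444336), (218.36521911621094, 166.74224853515625), 87.62590026855469)
[[-84.3, -108.5], [-85.2, 109.9], [81.9, 108.8], [81.8, -109.4]]
```

View pics/t4.png

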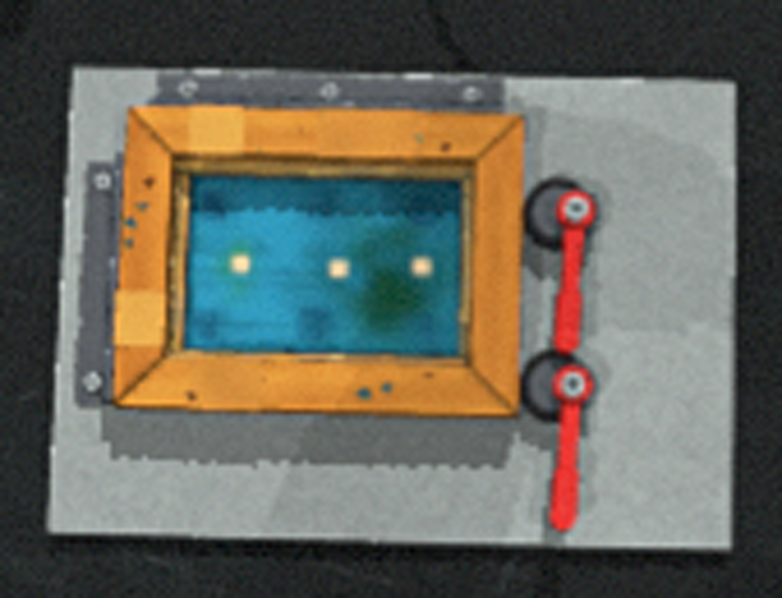

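Both levers lie along the right bar, with tips at crop (563,523) and (567,345), about 1.6 rad. The frame is flush with the far fence at 81.8–81.9 mm, and against the left fence. Handing in.

```bash
python3 -c "
from workcell import bot
print(bot.job_done())"
```

```text
the job is handed in; nothing more can be done
None
```

The screen frame is home against the far fence, both cam levers were pushed to their stops with the frame locked against the left fence, and the job was handed in at about 22 s with the arm clear.

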